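# Clamp down the lid of the stone tub

## Robot

A 6-joint arm with a two-finger parallel gripper is mounted at the origin on the work surface. World frame = base frame: x ahead of the robot, y to its left, z up, the work surface at z = 0. Lengths are in m, angles in rad, forces in N, time in s.
With the tool pointing down it reaches from about 0.375 to 0.9 m from the base axis. Payload 3.1 kg.
Tool frame: the origin (TCP) lies at the very end of the fingers, on their centre line; the grasp point (between the pads) lies 19 mm behind it (manip.tcp_to_grasp is the distance from the TCP to the grasp point, in m); z points along the fingers, y is the line along which they close (so a half turn about z gives the same grasp; the last joint's range is limited). The gripper opens to 85 mm and grips with 20 to 120 N. Pads are 22 mm wide; open, the fingers measure 114 mm over their backs; the gripper's body (76 mm by 85 mm) begins 54 mm behind the grasp point. The pads swing forward as they close: fully open they stand 13 mm farther back than shut.
Start: joints at [-1.411, 0.527, 1.433, -0, 1.181, -0.178], TCP at [0.207, -0.59, 0.231] pointing down, gripper open.
Joint ranges: [-3.08, 3.08], [-0.75, 2.2], [0.22, 2.44], [-1.43, 4.57], [0, 2.65], [-2.85, 2.85]. Speed limits (rad/s): [2.79, 2.79, 3.14, 3.14, 3.14, 3.14].

## Interface

Orientations are given as a unit quaternion [x, y, z, w].
In Python, from station import manip gives the robot as it stands. The module is installed in compiled form; this text tells all that it offers.
- The arm moves only by the tool step_arm, never from a script. Its argument "commands" is one flat list of numbers, 6 for each row, row after row: the shift along the tool's x, y, z in m, then the turn, a rotation vector about the tool's x, y, z in degrees. A call has exactly 10 rows; each row is the pose to reach, as a shift and turn from the pose commanded when the call began, along the tool's axes at that moment; what a row does not reach only later rows make up. A row lasts 1/10 s, in which the tool goes at most 50 mm and 8.59 degrees, less where a joint would pass 70% of its speed; a pose out of reach is approached as far as the arm can. A call with a gripper value outside its range is refused whole. "jaw" is the opening in per cent of the stroke, from 0 (shut) to 100 (fully open), set as the call begins (left out, the last holds). The fingers move at their own pace and stop on an object; "grip_force" is the grip in N (left out, the last holds). Time passes only in rows, so rows that repeat a pose let the fingers close, or fill a call up. It gives the time, the measured TCP pose, the force, the opening and the grip force at its end, in the units of the state.
- manip.sense(): the state, without advancing time (a new reading comes with each control period).
- manip.snapshot(name): name is "side" or "top" or "wrist"; returns a dict with "pixels" (480x640x3 uint8, blue, green, red), "fx", "fy", "cx", "cy" (pixels), "k1" (the pictures are not rectified: a ray, as slopes to the right and down, at radius r is drawn at 1 + k1 r^2 times it, then the intrinsics apply), "R" (3x3) and "t" (3): a world point X has camera coordinates R X + t; the wrist camera has in their place "mount" (4x4, takes a point from camera to tool coordinates, whose origin is the TCP and whose axes are the flange's). Camera axes: x right, y down, z forward; pixel columns grow to the right and rows downward; lengths in m; the calibration is good to about 2 mm. A picture is of the moment at which its call begins: read the wrist's pose just before it. There is no depth.
- manip.sign_off(): hands the job in; it is judged then, once.
The state is a dict: "t": time; "q": joint angles; "qd": joint speeds; "tau": joint torques, N m; "tcp_pos": TCP position; "tool_rot": TCP orientation; "force": force on the tool from outside, world axes, zero at the start; "ft_torque": the same for the moment, N m; "finger_gap": opening from 0.0 (shut) to 1.0 (fully open); "gripper_force": force on a finger pad.
Only numpy, scipy, OpenCV 4.12 (cv2) and the standard library are available. Lean on these libraries where they do the work, as an engineer would, in place of code of your own. Each camera call takes 0.05 s, during which the arm holds its last target. There are 200 camera calls.

## Task

Close the clamp on the tub of counting stones: push the yellow tab sideways to swing the steel strap across the lid as far as it goes, and only then push the red cam lever down flat, so that the pad under the strap presses on the lid. Just push with the fingers: do not pinch the tab, and leave the lid and everything else on the table where it stands.

Things in the scene. Friction and masses are not known exactly. Their poses are not given: they have to be found in the camera images.
- tub: Clear plastic tub fixed to the table, 170 mm (its x) by 220 mm (its y), 90 mm high, full of coloured stones. Origin: centre of its underside; z up. On its -x side (towards the robot) a bracket carries a steel post, axis at (-105, 0) mm in the tub's frame, on which the clamp strap swings level.
- lid: Loose white lid, 180 x 230 mm, lying on the tub; it must stay there. Origin: centre of the plate's underside, on the rim 90 mm above the table; its top is at 98 mm.
- strap (a joint): Angle of the clamp strap about the post (rad). The strap points (1.484 minus this) anticlockwise, seen from above, of the tub's +x. 0: fully aside; it grows clockwise seen from above; 1.484 is the stop, the strap then lying along the tub's +x across the middle of the lid. Starts at 0.09 to 0.6. Stiff: stays where it is left, takes about 1.5 N at the tab.
- post_top (a point): Point on the axis of the post, 131 mm above the table. The strap, a flat steel bar 28 mm wide and 6 mm thick, turns level on it, 125 to 131 mm above the table, and reaches 195 mm from the axis. A bolt head (24 mm wide) reaches 137 mm. Axes as the tub's.
- tab (a point): Middle of the yellow upright tab near the strap's free end, 178 mm from the post axis, 153.5 mm above the table. A plate 34 mm long along the strap, 8 mm thick, 131 to 176 mm above the table. x axis: along the strap, away from the post; y axis: out of the flat face to be pushed (pushing it towards -y raises joint strap); z up.
- lever (a joint): Angle of the red cam lever (rad), hinged on the strap. Its slope above level is 1.2 minus this. 0: standing up, leaning a little towards the post; it grows as it is pushed over towards the post and down; 1.15 is fully down, almost level along the strap. Starts at 0 to 0.25. Stiff: stays where it is left, takes about 5 N at its end.
- lever_pivot (a point): Hinge of the cam lever, on the strap's centre line 105 mm from the post axis, 146 mm above the table. x axis along the strap away from the post, z up.
- lever_tip (a point): End of the cam lever, 70 mm from its hinge, middle of its upper face (the face to push; facing away from the post while it stands), 5 mm off the bar's centre line, which passes through the hinge. Red handle: last 46 mm, 24 mm wide, 10 mm thick. -x axis: outwards along the lever; z: out of the upper face. 213 mm above the table standing, 154 mm down.
- pad: Black rubber pad, 28 mm across, under the strap below the lever hinge. Origin: its underside, 5 mm clear of the lid at first; the lever drives it down 6 mm, so that it presses on the lid.
- cup: Loose clear plastic measuring cup, 72 mm across, 100 mm high, beside the tub; leave alone. Origin: centre of its underside.
- jar: Loose blue jar, 66 mm across, 85 mm high, beside the tub; leave alone. Origin: centre of its underside.
- glue: Loose orange glue stick, 28 mm across, 95 mm high, standing near the tub; leave alone. Origin: centre of its underside.
- scale_cup: Loose clear measuring cup, 80 mm across, 110 mm high, standing on the white kitchen scale (fixed, 30 mm high, to the right); leave alone. Origin: centre of its underside.
- bowl: Large glass bowl, 220 mm across, 85 mm high, on the left; leave alone. Origin: centre of its underside.
- sponge: Yellow sponge block, 100 x 65 x 30 mm, lying on the left; leave alone. Origin: centre of its underside.

How it is judged:
By the outcome, as a careful person would: the job done as asked, in the order asked, and still so for the second after the job is handed in, with the robot touching nothing.
It also fails if it takes over 48 s, if anything falls off the work surface, if the arm or the gripper's body presses on something with over 40 N, if the wrist force passes 120 N, or if a joint passes its speed limit or range.

## Working session

There is one attempt and no reset: what is moved stays moved. The work goes in short steps, Python scripts to look and compute and a tool call to move; the robot and the scene stay as the last step left them, time stands still between calls to the robot, and variables do not carry over. Pictures are saved under pics/ and viewed, at most 10 in all, crops included, and the job is handed in when it is done.

Besides the shell and the picture viewer there is one more tool, called after ">>>" in YAML: its name, and indented under it one key for each argument. step_arm: Moves the arm, as the interface text tells. Its arguments: {"type":"object","properties":{"commands":{"type":"array","items":{"type":"number"}},"jaw":{"type":"number"},"grip_force":{"type":"number"}},"required":["commands"]}

```bash
mkdir -p pics
python3 - <<'E'
from station import manip
import cv2,pickle
s=manip.sense();print(s['tcp_pos'],s['tool_rot'],s['t'])
d={}
for n in('side','top'):
    c=manip.snapshot(n);cv2.imwrite(f'pics/{n}0.png',c['pixels']);d[n]=c
    print(n,{k:v for k,v in c.items() if k!='pixels'})
pickle.dump(d,open('cams.pkl','wb'))
E
```

```text
[ 0.20704884 -0.58895665  0.2303283 ] [ 9.85768422e-01  1.68105423e-01  2.06828322e-05 -1.08856069e-03] 0.0
side {'fx': 547.5969254981746, 'fy': 547.5969254981746, 'cx': 325.8126607468657, 'cy': 240.98065465561254, 'k1': -0.08859819346509269, 'R': array([[-0.94510116, -0.3266604 ,  0.00876215],
       [-0.22243711,  0.62345449, -0.74955069],
       [ 0.23938572, -0.71035026, -0.66188896]]), 't': array([0.4949524 , 0.22386084, 1.2101316 ])}
top {'fx': 438.3802278161753, 'fy': 438.3802278161753, 'cx': 318.9644595417156, 'cy': 240.60674059977893, 'k1': -0.011557150599795965, 'R': array([[ 2.07612211e-02, -9.99783885e-01,  1.07502953e-03],
       [-9.95829647e-01, -2.07746299e-02, -8.88354084e-02],
       [ 8.88385430e-02,  7.73785280e-04, -9.96045739e-01]]), 't': array([-0.05022796,  0.52666123,  1.2625357 ])}
```

View pics/top0.png

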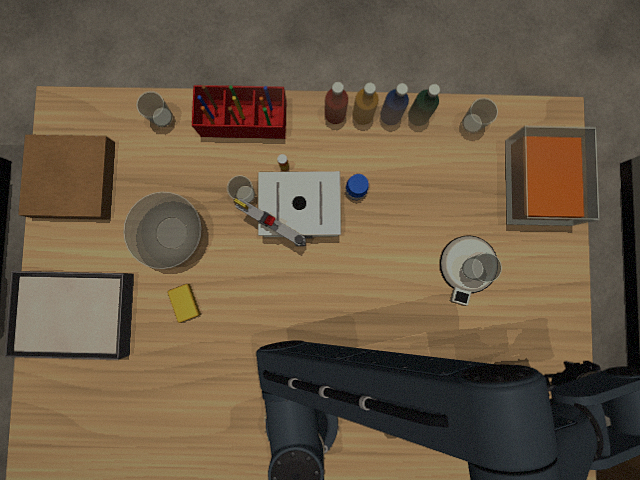

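View pics/side0.png

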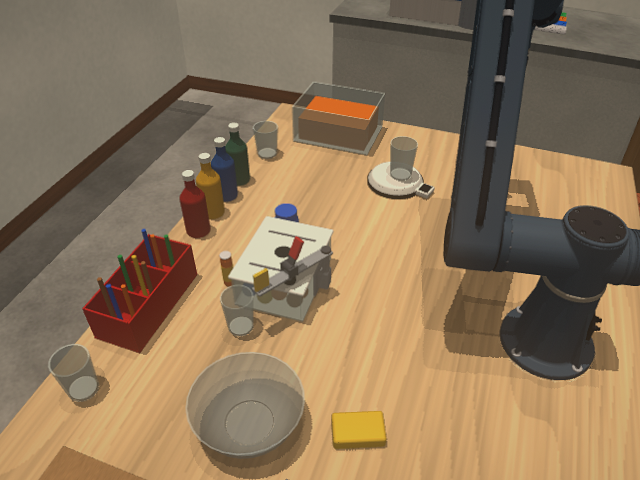

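The top view shows the tub at about (300,204) px. The strap runs from the post at (300,240) to the yellow tab at (240,204), and the red lever is near (268,220). The cup is beside the tab at (240,188) and the jar at (357,186). I'll enlarge both views next.

Run:
```python
import cv2
a=cv2.imread('pics/top0.png')[145:260,215:375];b=cv2.imread('pics/side0.png')[195:345,210:350]
cv2.imwrite('pics/topc.png',cv2.resize(a,None,fx=5,fy=5,interpolation=cv2.INTER_CUBIC))
cv2.imwrite('pics/sidec.png',cv2.resize(b,None,fx=4,fy=4,interpolation=cv2.INTER_CUBIC))
```

```text
(no output)
```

View pics/topc.png

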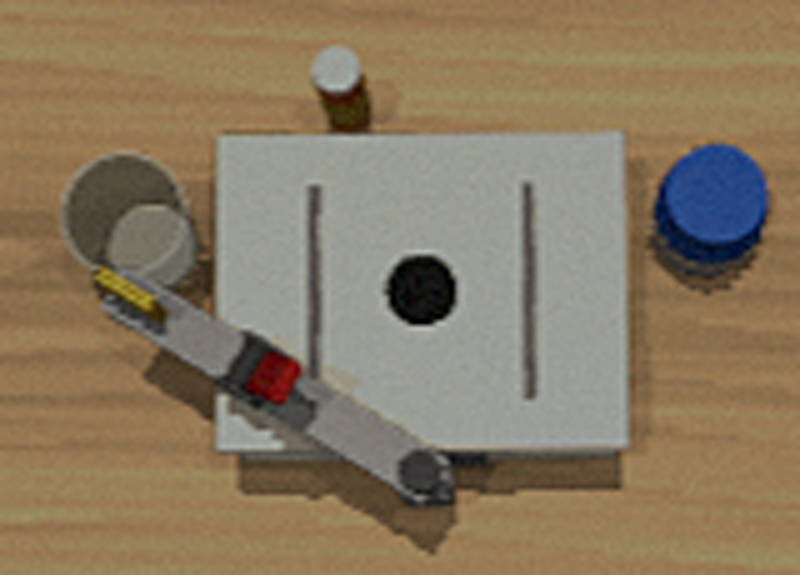

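View pics/sidec.png

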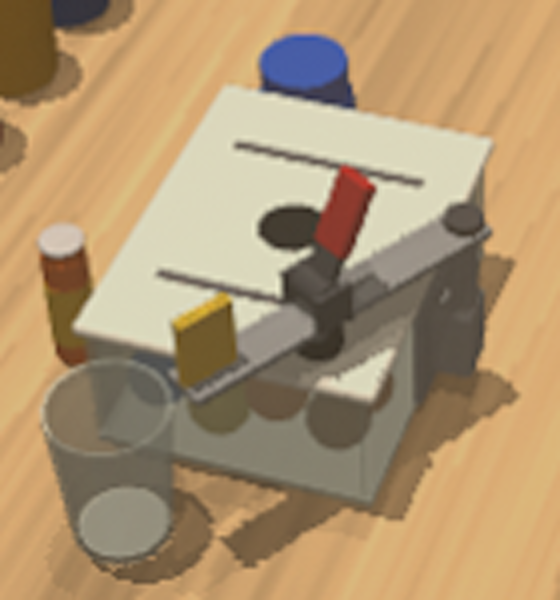

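The crops agree. In the top crop, the lid corners are (217,137), (624,132), (217,450) and (627,447), the bolt is at (421,471) and the tab top at (132,288). In the side crop, the bolt is at (464,215), the tab top at (202,312) and the lever end at (357,178). The face to push is the one away from the lid, facing the robot and to the left. Next I fit the poses.

```bash
cat > h.py <<'E'
import numpy as np,pickle
from scipy.optimize import least_squares
from scipy.spatial.transform import Rotation as Ro
d=pickle.load(open('cams.pkl','rb'))
def proj(n,X):
    c=d[n];p=c['R']@X+c['t'];s=p[:2]/p[2];s=s*(1+c['k1']*(s@s))
    return s*[c['fx'],c['fy']]+[c['cx'],c['cy']]
top=lambda x,y:((x+.5)/5-.5+215,(y+.5)/5-.5+145)
side=lambda x,y:((x+.5)/4-.5+210,(y+.5)/4-.5+195)
def geo(p):
    x,y,yaw,st,lv,lx,ly=p
    def T(v,e=(0,0)):
        c,s=np.cos(yaw),np.sin(yaw);return np.array([x+c*v[0]-s*v[1]+e[0],y+s*v[0]+c*v[1]+e[1],v[2]])
    a=1.484-st;u=np.array([np.cos(a),np.sin(a)])
    o=np.array([-.105,0])
    S=lambda r,z:T([*(o+r*u),z])
    sl=1.2-lv
    g={'bolt':S(0,.137),'tabtop':S(.178,.176),'tab':S(.178,.1535),'tip':S(.105-.07*np.cos(sl),.146+.07*np.sin(sl))}
    for i in(1,-1):
        for j in(1,-1):g[i,j]=T([.09*i,.115*j,.098],(lx,ly))
    g['sdir']=a+yaw
    return g
E
python3 - <<'E'
from h import *
ob=[('top',(1,1),top(217,137)),('top',(1,-1),top(624,132)),('top',(-1,1),top(217,450)),('top',(-1,-1),top(627,447)),('top','bolt',top(421,471)),('top','tabtop',top(130,288)),
('side',(1,-1),side(228,87)),('side',(-1,-1),side(493,142)),('side',(1,1),side(75,327)),('side',(-1,1),side(372,402)),('side','bolt',side(464,215)),('side','tabtop',side(202,312)),('side','tip',side(357,178)),('top','tip',top(276,370))]
def f(p):
    g=geo(p);return np.concatenate([proj(n,g[k])-o for n,k,o in ob]+[p[5:]*200])
r=least_squares(f,[.55,0.05,0,.4,.1,0,0])
print(r.x.round(4));g=geo(r.x)
for k,v in g.items():print(k,np.round(v,4))
for (n,k,o),e in zip(ob,r.fun[:28].reshape(-1,2)):print(n,k,e.round(1))
np.save('p.npy',r.x)
from station import manip
s=manip.sense();R=Ro.from_quat(s['tool_rot']).as_matrix();print(R.round(3))
E
```

```text
[ 0.6248  0.0191  0.029   0.4667  0.0101 -0.0007  0.0011]
bolt [0.5199 0.0161 0.137 ]
tabtop [0.609  0.1702 0.176 ]
tab [0.609  0.1702 0.1535]
tip [0.5594 0.0844 0.211 ]
(1, 1) [0.7108 0.1378 0.098 ]
(1, -1) [ 0.7174 -0.0921  0.098 ]
(-1, 1) [0.5308 0.1326 0.098 ]
(-1, -1) [ 0.5375 -0.0973  0.098 ]
sdir 1.0463
top (1, 1) [-0.8 -0.1]
top (1, -1) [-0.2  0.2]
top (-1, 1) [-1.1  1.2]
top (-1, -1) [0.  1.1]
top bolt [-0.5  0.5]
top tabtop [-1.3  0.4]
side (1, -1) [-1.  -1.7]
side (-1, -1) [ 0.9 -1.3]
side (1, 1) [-1.6 -0.3]
side (-1, 1) [ 0.3 -0.7]
side bolt [-0.  -0.5]
side tabtop [-0.1 -1.1]
side tip [-1.5 -1. ]
top tip [0.3 1.8]
[[ 0.943  0.331 -0.   ]
 [ 0.331 -0.943  0.002]
 [ 0.    -0.002 -1.   ]]
```

```bash
cat >> h.py <<'E'
def rel(targets,pos=None,yaw=None):
    """targets: list of (x,y,z,yawdeg) world, tool down; from commanded pose -> tool shift + rotz"""
    q=Ro.from_euler('z',yaw,degrees=True)*Ro.from_euler('x',180,degrees=True)
    for t in targets: print((q.inv().apply(np.array(t[:3])-pos)).round(4),round(yaw-t[3],1))
E
python3 - <<'E'
from h import *
from station import manip
print(manip.snapshot('wrist')['mount'].round(3))
rel([(.38,-.2,.30,85)],[.207,-.589,.2303],19.35)
rel([(.574,.19,.30,150)],[.38,-.2,.30],85)
E
```

```text
[[-0.001 -0.954 -0.299  0.076]
 [ 1.    -0.001 -0.    -0.002]
 [-0.    -0.299  0.954 -0.143]
 [ 0.     0.     0.     1.   ]]
[ 0.2921 -0.3097 -0.0697] -65.7
[0.4054 0.1593 0.    ] -65
```

>>> step_arm:
  commands: [0.015,-0.015,-0.012,0,0,-4,0.045,-0.048,-0.03,0,0,-12,0.078,-0.083,-0.045,0,0,-20,0.111,-0.118,-0.06,0,0,-28,0.144,-0.153,-0.07,0,0,-36,0.177,-0.188,-0.07,0,0,-44,0.21,-0.223,-0.07,0,0,-52,0.243,-0.258,-0.07,0,0,-58,0.275,-0.292,-0.07,0,0,-63,0.292,-0.31,-0.07,0,0,-66]
  jaw: 0

```text
t: 1.15
tcp_pos: [0.38, -0.1968, 0.3012]
tool_rot: [0.733, 0.68, 0.0, -0.001]
force: [0.7, -0.0, -0.3]
finger_gap: -0.001
gripper_force: 0.0
```

>>> step_arm:
  commands: [0.02,0.008,0,0,0,-4,0.06,0.024,0,0,0,-12,0.105,0.041,0,0,0,-20,0.15,0.059,0,0,0,-28,0.195,0.077,0,0,0,-36,0.24,0.094,0,0,0,-44,0.285,0.112,0,0,0,-52,0.33,0.13,0,0,0,-58,0.375,0.147,0,0,0,-63,0.405,0.159,0,0,0,-65]

```text
t: 2.15
tcp_pos: [0.5718, 0.1935, 0.3009]
tool_rot: [0.254, 0.967, 0.0, -0.0]
force: [1.4, -0.5, -0.5]
finger_gap: 0.002
gripper_force: 0.0
```

>>> step_arm:
  commands: [0,0,0.01,0,0,0,0,0,0.03,0,0,0,0,0,0.05,0,0,0,0,0,0.07,0,0,0,0,0,0.09,0,0,0,0,0,0.11,0,0,0,0,0,0.13,0,0,0,0,0,0.145,0,0,0,0,0,0.153,0,0,0,0,0,0.153,0,0,0]

```text
t: 3.15
tcp_pos: [0.5699, 0.1895, 0.1469]
tool_rot: [0.256, 0.967, -0.001, -0.002]
force: [0.1, -0.6, 0.3]
finger_gap: 0.0
gripper_force: 0.0
```

Run:
```python
from station import manip
import cv2
from h import *
s=manip.sense();print(s['tcp_pos'],s['q'],s['force'])
a=manip.snapshot('side')['pixels'][160:345,200:370]
cv2.imwrite('pics/s1.png',cv2.resize(a,None,fx=3,fy=3,interpolation=cv2.INTER_CUBIC))
# arc: tool centre offset from tab centre by -15mm along push
p=np.load('p.npy');g=geo(p);o=g['bolt'][:2];a0=g['sdir'];y=np.degrees(p[2])
off=.015
T=[]
for k,ang in enumerate(np.linspace(a0,p[2]-.02,13)):
    u=np.array([np.cos(ang),np.sin(ang)]);n=np.array([-u[1],u[0]])
    T.append((*(o+.178*u+off*n),.148,np.degrees(ang)+90))
rel(T[:7],[.572,.1915,.148],150.5)
print(T[6]);rel(T[6:],np.array(T[6][:3]),T[6][3]);print(T[-1])
```

```text
[0.56987234 0.18951076 0.14689011] [ 1.35259477e-01  6.01277903e-01  1.57007228e+00 -2.68869850e-04
  9.73919093e-01 -9.17123738e-01] [ 0.07829533 -0.62026367  0.26288658]
[-0.0277 -0.0002 -0.    ] 0.6
[-0.0431  0.0003  0.    ] 5.5
[-0.0586 -0.0006 -0.    ] 10.5
[-0.0738 -0.0028 -0.    ] 15.4
[-0.0889 -0.0063 -0.    ] 20.4
[-0.1036 -0.011  -0.    ] 25.3
[-0.1178 -0.0171 -0.    ] 30.3
(np.float64(0.6661050483164863), np.float64(0.11866560668941013), 0.148, np.float64(120.23339457315987))
[0. 0. 0.] 0.0
[-0.0154  0.0006  0.    ] 5.0
[-0.0308 -0.0001 -0.    ] 9.9
[-0.0461 -0.0021 -0.    ] 14.9
[-0.0612 -0.0055 -0.    ] 19.8
[-0.0759 -0.0101 -0.    ] 24.8
[-0.0902 -0.016  -0.    ] 29.7
(np.float64(0.6977265674330183), np.float64(0.03268461445435815), 0.148, np.float64(90.51713089865339))
```

View pics/s1.png

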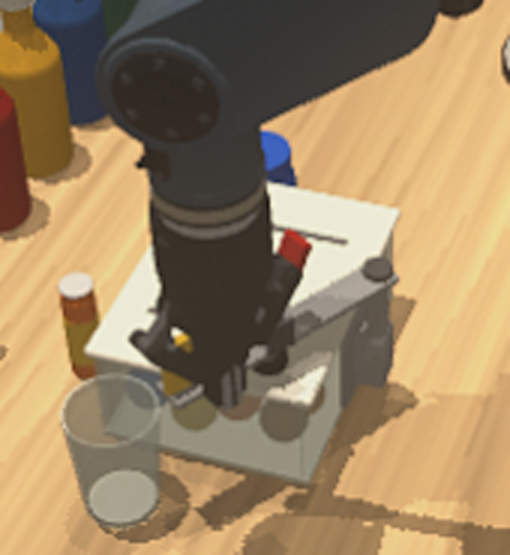

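The side view shows the shut fingers at about (232,385) px in the crop, on the outer face of the tab at (180,375). They are clear of the lever and the cup, so I start the sweep.

>>> step_arm:
  commands: [-0.008,0,0,0,0,0,-0.018,0,0,0,0,0,-0.028,0,0,0,0,1,-0.036,0,0,0,0,3,-0.043,0,0,0,0,5.5,-0.051,0,0,0,0,8,-0.0586,-0.0006,0,0,0,10.5,-0.066,-0.0015,0,0,0,13,-0.0738,-0.0028,0,0,0,15.4,-0.081,-0.0045,0,0,0,18]

```text
t: 4.2
tcp_pos: [0.6401, 0.1463, 0.1485]
tool_rot: [0.406, 0.914, 0.0, -0.0]
force: [-0.8, 2.2, 0.1]
finger_gap: 0.0
gripper_force: 0.8
```

Run:
```python
from station import manip
import cv2
from h import *
s=manip.sense();P=s['tcp_pos'];print(P,s['force'],2*np.degrees(np.arctan2(s['tool_rot'][1],s['tool_rot'][0])))
a=manip.snapshot('side')['pixels'][160:345,200:370]
cv2.imwrite('pics/s2.png',cv2.resize(a,None,fx=3,fy=3,interpolation=cv2.INTER_CUBIC))
```

```text
[0.64012179 0.14632981 0.14849542] [-0.78758539  2.21686633  0.08754773] 132.14825480967062
```

View pics/s2.png

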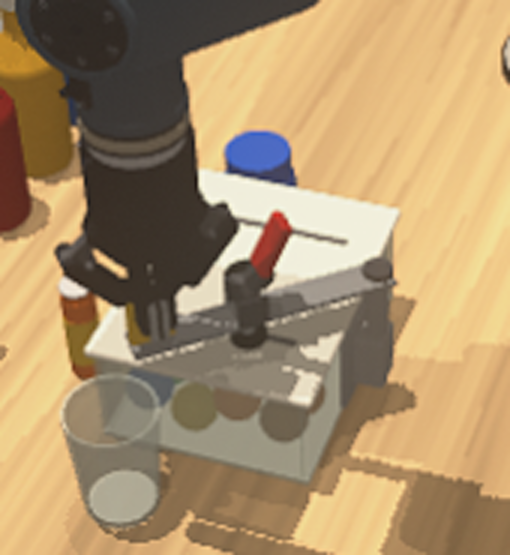

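The strap is swinging with the fingers: the tab is at (135,320) px and the force is about 2 N. The lid and cup have not moved.

Run:
```python
from h import *
p=np.load('p.npy');g=geo(p);o=g['bolt'][:2]
T=[]
for y in np.linspace(132.3,91.7,11):
    ang=np.radians(y-90);u=np.array([np.cos(ang),np.sin(ang)]);n=np.array([-u[1],u[0]])
    T.append((*(o+.178*u+.015*n),.148,y))
rel(T[:7],[.6405,.1463,.148],132.3);print(T[0],T[6])
rel(T[6:],np.array(T[6][:3]),T[6][3]);print(T[-1])
```

```text
[-0.0001  0.0011  0.    ] 0.0
[-0.0128  0.0018  0.    ] 4.1
[-0.0254  0.0015  0.    ] 8.1
[-0.038   0.0003  0.    ] 12.2
[-0.0505 -0.0018 -0.    ] 16.2
[-0.0628 -0.0047 -0.    ] 20.3
[-0.0749 -0.0085 -0.    ] 24.4
(np.float64(0.6414283474306361), np.float64(0.14696937769932386), 0.148, np.float64(132.3)) (np.float64(0.6845944552060567), np.float64(0.0851770946484065), 0.148, np.float64(107.94000000000001))
[0. 0. 0.] 0.0
[-0.0126  0.0006  0.    ] 4.1
[-0.0253  0.0003  0.    ] 8.1
[-0.0379 -0.0008 -0.    ] 12.2
[-0.0504 -0.0029 -0.    ] 16.2
(np.float64(0.6973458616670639), np.float64(0.036352673218845506), 0.148, np.float64(91.7))
```

>>> step_arm:
  commands: [-0.006,0.001,0,0,0,2,-0.0128,0.0015,0,0,0,4,-0.019,0.0015,0,0,0,6,-0.0254,0.0015,0,0,0,8,-0.032,0.001,0,0,0,10,-0.038,0.0003,0,0,0,12,-0.0505,-0.0018,0,0,0,16,-0.0628,-0.0047,0,0,0,20,-0.069,-0.0065,0,0,0,22,-0.0749,-0.0085,0,0,0,24.4]

```text
t: 5.25
tcp_pos: [0.6841, 0.085, 0.1482]
tool_rot: [0.589, 0.808, 0.0, 0.0]
force: [-0.7, 2.1, -1.1]
finger_gap: -0.0
gripper_force: 0.7
```

>>> step_arm:
  commands: [-0.0065,0.0003,0,0,0,2,-0.0126,0.0006,0,0,0,4,-0.019,0.0005,0,0,0,6,-0.0253,0.0003,0,0,0,8,-0.0315,-0.0003,0,0,0,10,-0.0379,-0.0008,0,0,0,12,-0.043,-0.0015,0,0,0,13.5,-0.047,-0.0022,0,0,0,15,-0.0504,-0.0029,0,0,0,16,-0.0504,-0.0029,0,0,0,16]

```text
t: 6.25
tcp_pos: [0.6964, 0.0359, 0.1484]
tool_rot: [0.695, 0.719, -0.0, 0.0]
force: [0.4, 0.7, -0.2]
finger_gap: 0.003
gripper_force: 0.1
```

Near the stop now, I push slowly to find it.

>>> step_arm:
  commands: [-0.001,0,0,0,0,0,-0.002,0,0,0,0,0,-0.003,0,0,0,0,0,-0.004,0,0,0,0,0,-0.005,0,0,0,0,0,-0.005,0,0,0,0,0,-0.005,0,0,0,0,0,-0.005,0,0,0,0,0,-0.005,0,0,0,0,0,-0.005,0,0,0,0,0]

```text
t: 7.25
tcp_pos: [0.6963, 0.0358, 0.1485]
tool_rot: [0.695, 0.719, 0.002, -0.002]
force: [0.6, 10.6, 1.3]
finger_gap: -0.0
gripper_force: 5.3
```

The stop has been reached: 10 N with no further motion. I back off, lift and move to the far side of the lever.

>>> step_arm:
  commands: [0.01,0,0,0,0,0,0.03,0,0,0,0,0,0.045,0,0,0,0,0,0.045,0,-0.03,0,0,0,0.045,0,-0.07,0,0,0,0.045,0,-0.1,0,0,0,0.03,-0.015,-0.1,0,0,0,0.005,-0.035,-0.1,0,0,0,-0.0095,-0.05,-0.1,0,0,0,-0.0095,-0.0517,-0.1,0,0,0]

```text
t: 8.25
tcp_pos: [0.6434, 0.0193, 0.2484]
tool_rot: [0.696, 0.719, -0.001, -0.0]
force: [-0.2, 0.3, -0.5]
finger_gap: 0.002
gripper_force: 0.0
```

Run:
```python
from station import manip
import cv2
from h import *
s=manip.sense();P=s['tcp_pos'];yaw=2*np.degrees(np.arctan2(s['tool_rot'][1],s['tool_rot'][0]));print(P,yaw,s['force'])
a=manip.snapshot('side')['pixels'][120:340,190:370]
cv2.imwrite('pics/s3.png',cv2.resize(a,None,fx=3.2,fy=2.7,interpolation=cv2.INTER_CUBIC))
p=np.load('p.npy');o=geo(p)['bolt'][:2];u=np.array([np.cos(p[2]),np.sin(p[2])])
A=np.array([*(o+.125*u),.203]);print(A);rel([(*A,92)],P,yaw)
print('arc from A');T=[]
for sl in np.linspace(1.19,.03,14):
    r=.105-.06*np.cos(sl)+.005*np.sin(sl)+.0145;z=.146+.06*np.sin(sl)+.005*np.cos(sl)
    T.append((*(o+r*u),z,yaw))
rel(T,A,yaw)
```

```text
[0.64342264 0.01927998 0.24844108] 91.8649754432888 [-0.16946818  0.31637105 -0.45992985]
[0.64481655 0.01970638 0.203     ]
[0.0004 0.0014 0.0454] -0.1
arc from A
[ 0.0001 -0.0232 -0.0006] 0.0
[ 0.0001 -0.0282  0.0012] 0.0
[ 0.0001 -0.0331  0.0035] 0.0
[ 0.0001 -0.0378  0.0062] 0.0
[ 0.0001 -0.0422  0.0092] 0.0
[ 0.0002 -0.0463  0.0127] 0.0
[ 0.0002 -0.0501  0.0165] 0.0
[ 0.0002 -0.0535  0.0206] 0.0
[ 0.0002 -0.0565  0.0251] 0.0
[ 0.0002 -0.0592  0.0297] 0.0
[ 0.0002 -0.0614  0.0346] 0.0
[ 0.0002 -0.0632  0.0397] 0.0
[ 0.0002 -0.0645  0.0449] 0.0
[ 0.0002 -0.0653  0.0502] 0.0
```

View pics/s3.png

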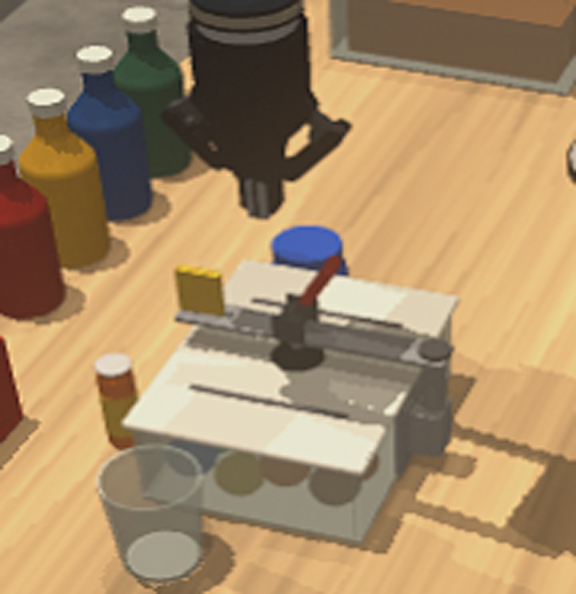

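The strap now lies across the lid centre, with the tab at (200,290) px. The lever still stands at (320,283), and the fingers hover on its far side. I descend, then push it over.

>>> step_arm:
  commands: [0,0,0.01,0,0,0,0,0.001,0.025,0,0,0,0,0.0014,0.04,0,0,0,0,0.0014,0.0454,0,0,0,0,0.0014,0.0454,0,0,0,0,-0.006,0.0454,0,0,0,0,-0.012,0.0454,0,0,0,0,-0.018,0.0454,0,0,0,0,-0.022,0.0454,0,0,0,0,-0.022,0.0454,0,0,0]

```text
t: 9.3
tcp_pos: [0.6225, 0.0195, 0.2034]
tool_rot: [0.695, 0.719, 0.0, 0.0]
force: [-1.2, -0.3, 0.3]
finger_gap: 0.002
gripper_force: 0.0
```

>>> step_arm:
  commands: [0,-0.0035,0.0005,0,0,0,0,-0.007,0.002,0,0,0,0,-0.0105,0.0038,0,0,0,0,-0.015,0.006,0,0,0,0,-0.0195,0.009,0,0,0,0,-0.0235,0.0125,0,0,0,0,-0.0273,0.0163,0,0,0,0,-0.0307,0.0204,0,0,0,0,-0.0322,0.0226,0,0,0,0,-0.0337,0.025,0,0,0]

```text
t: 10.3
tcp_pos: [0.5898, 0.0182, 0.179]
tool_rot: [0.695, 0.719, 0.0, 0.001]
force: [-1.4, 0.1, 6.6]
finger_gap: 0.0
gripper_force: 2.8
```

>>> step_arm:
  commands: [0,-0.0015,0.0023,0,0,0,0,-0.0027,0.0046,0,0,0,0,-0.004,0.007,0,0,0,0,-0.005,0.0095,0,0,0,0,-0.0058,0.012,0,0,0,0,-0.0067,0.0146,0,0,0,0,-0.0074,0.0172,0,0,0,0,-0.008,0.0198,0,0,0,0,-0.0085,0.022,0,0,0,0,-0.0088,0.024,0,0,0]

```text
t: 11.3
tcp_pos: [0.5788, 0.0179, 0.1543]
tool_rot: [0.695, 0.719, -0.002, -0.001]
force: [-3.8, 0.0, 9.1]
finger_gap: -0.001
gripper_force: 4.0
```

>>> step_arm:
  commands: [0,0,0.001,0,0,0,0,0,0.002,0,0,0,0,0,0.003,0,0,0,0,0,0.004,0,0,0,0,0,0.005,0,0,0,0,0,0.005,0,0,0,0,0,0.005,0,0,0,0,0,0.005,0,0,0,0,0,0.005,0,0,0,0,0,0.005,0,0,0]

```text
t: 12.3
tcp_pos: [0.5787, 0.0178, 0.1528]
tool_rot: [0.695, 0.719, -0.001, -0.001]
force: [-8.9, 0.5, 25.9]
finger_gap: -0.005
gripper_force: 12.9
```

The force is 26 N against what is probably the end stop. I lift clear and check.

>>> step_arm:
  commands: [0,0,-0.003,0,0,0,0,0,-0.01,0,0,0,0,0,-0.03,0,0,0,0,0,-0.055,0,0,0,0,0,-0.08,0,0,0,0,0,-0.105,0,0,0,0,0,-0.13,0,0,0,0,0,-0.145,0,0,0,0,0,-0.15,0,0,0,0,0,-0.15,0,0,0]

```text
t: 13.3
tcp_pos: [0.5806, 0.018, 0.299]
tool_rot: [0.695, 0.719, 0.0, 0.0]
force: [0.2, -0.1, -0.0]
finger_gap: 0.001
gripper_force: 0.0
```

Run:
```python
from station import manip
import cv2
from h import *
s=manip.sense();print(s['tcp_pos'],s['force'],s['t'])
a=manip.snapshot('side')['pixels'][180:345,200:350]
cv2.imwrite('pics/s4.png',cv2.resize(a,None,fx=3.6,fy=3.6,interpolation=cv2.INTER_CUBIC))
p=np.load('p.npy');p[3]=1.484
for lv in(1.0,1.1,1.15):
    p[4]=lv;print(lv,(proj('side',geo(p)['tip'])-[200,180])*3.6)
g=geo(p);print((proj('side',g['tabtop'])-[200,180])*3.6,(proj('side',g['bolt'])-[200,180])*3.6)
for k in((1,1),(1,-1),(-1,1),(-1,-1)):print(k,(proj('side',g[k])-[200,180])*3.6)
```

```text
[0.58062754 0.01804288 0.29900302] [ 0.24457279 -0.06144429 -0.01501098] 13.3
1.0 [396.68990844 204.97886407]
1.1 [398.39067946 213.68590904]
1.15 [398.84174921 217.96798045]
[184.46351602 140.49096567] [452.24029476 244.41580972]
(1, 1) [ 96.3596547  345.78458432]
(1, -1) [236.23550372 124.69766657]
(-1, 1) [370.70277015 411.75755433]
(-1, -1) [481.69759589 175.75999972]
```

View pics/s4.png

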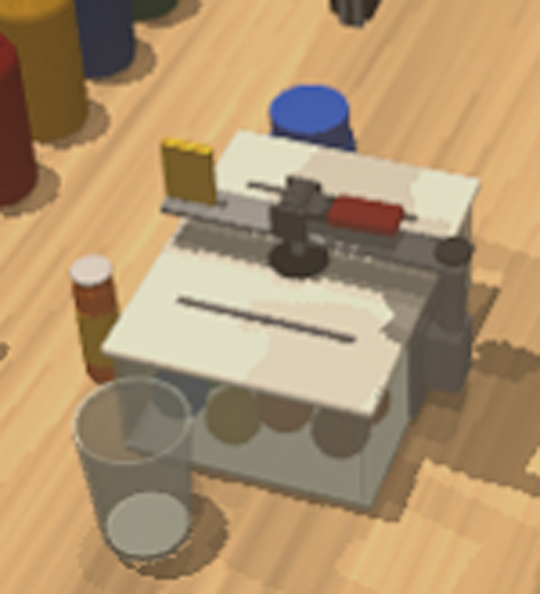

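The lever lies flat along the strap: its tip is at about (402,218) px, against (399,218) predicted for fully down. The pad is on the lid, the strap is straight across with the tab at (188,143), and the lid, cup, jar and glue stick are where they were. I hand it in.

```bash
python3 -c "
from station import manip
print(manip.sign_off())"
```

```text
the job is handed in; nothing more can be done
None
```

The clamp is closed and handed in at about 13 s: I swung the strap to its stop first, then pushed the lever down flat so the pad presses on the lid; the last picture shows the lid, cup, jar and glue stick still in place.

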